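Photometer daily check: cycle the shutter, hold the third check filter

TASK

Do the daily check on the photometer: pull the blue dark-shutter knob straight out until it clicks at the end of its travel, then push it fully home. Then turn the black check-filter knob clockwise from its red rest mark, three clicks, to the third stop, and finish with the knob still held firmly there while the reading is taken: it is sprung and runs back if you let go. Leave the specimen cups and the cuvette rack where they stand.

Things in the scene. Friction and masses are not known exactly. Their poses are not given: they have to be found in the camera images.
- photometer: Bench filter photometer, fixed, pale case, 300 x 300 mm. Origin on the bench; own x points away from the operator, y to the operator's left, z up. Front face at x -165 mm, back at +135, sides at y -150 and +150. Dark control deck 95 mm above the bench from x -165 to +10 mm; behind it a housing 150 mm high. Front faces the robot at yaw 0.
- light_shield (a point): Top centre of the closed black light shield of the cuvette well on the left of the deck: 100 x 74 mm, 25 mm above the deck. Not used in this job.
- shutter_knob_grip (a point): Centre of the blue dark-shutter knob: plain round knob, 22 mm diameter, 22 mm long, lying level (axis along photometer x) on an 8 mm steel rod from the front face; 66 mm above the bench, photometer y +85 mm. Home, the knob fills 16 to 38 mm in front of the face (this point 27 mm), behind it a 6 mm long, 22 mm wide bush. Pinch from above, fingers left and right.
- shutter_pull (a joint): Travel of the shutter rod in m: 0 = home (as found), 0.028 = fully out towards the operator (photometer -x), hard stops at both ends. A ball catch clicks at each end: about 4 N to leave an end, 1 N friction between. Within about 2 mm of an end the catch draws it to that end. It stays where it is left.
- check_knob: Black check-filter knob on the deck (photometer x -85, y -75 mm), axis vertical. Bar grip 48 mm long, 13 mm thick, top 34 mm above the dial plate, on a skirt 47 mm wide, 4 mm thick. Origin on the axis on the dial plate, 98 mm above the bench. Own x along the bar to the white pointer line, z up. At rest the pointer is 56.25 degrees anticlockwise (from above) of the photometer's x.
- dial_centre (a point): Centre of the fixed aluminium dial plate under the check knob, 96 mm across, 3 mm thick, top 98 mm above the bench. Six dots round it, 22.5 degrees apart, mark the stops: the larger red dot is rest (pointer on it as found), then black dots clockwise: first, second, third, fourth, fifth stop.
- check_knob_grip (a point): On the check knob's axis 25 mm above the dial plate (123 mm above the bench): TCP here to pinch the flat sides of the bar from above; tips 19 mm past the TCP then clear the skirt by 2 mm.
- check_turn (a joint): Turn of the check knob, rad, clockwise from above positive: 0 = rest, clicks every 22.5 degrees (0.393), third stop 1.178, end of travel 1.963 (fifth). A return spring pushes back with 0.12 N m at rest, 0.14 at the third stop, stronger than the notches: let go, it runs back to 0. At a click the torque you feel dips to about 0.05 N m just before the notch and jumps to about 0.16 just past it.
- cup_white: Capped specimen cup with a white lid, 65 mm high, 63 mm across the lid, loose, on the bench beside the photometer. Origin at the centre of its underside. Bystander.
- cup_orange: Same cup with an orange lid. Bystander.
- cuvette_rack: Loose blue rack 60 x 90 x 20 mm with six clear cuvettes in it, 45 mm high in all. Origin at the centre of its underside. Bystander.

How it is judged:
On the way, in this order (a step that is already met when the one before it is completed fails the run):
1. the shutter knob is pulled out until it clicks at the end of its travel (at least 25 of 28 mm) (value of joint shutter_pull above 0.025 m), for 0.1 s.
2. the shutter knob is pushed fully home (within 3 mm) while the check knob is still at rest (value of joint shutter_pull below 0.003 m and value of joint check_turn below 0.2 rad), for 0.2 s.
3. the check knob is turned to its third stop and held in the fingers (value of joint check_turn between 1.048 and 1.308 rad and contact force between the fingers and check_knob above 2 N and value of joint shutter_pull below 0.003 m), for 0.5 s.
At the end, for the whole second after the job is handed in: The check knob is at its third stop (67.5 degrees, within 7.5 degrees), still, and held by the robot's fingers (more than 2 N of contact); the shutter is home within 3 mm; the cups and the rack stand within 25 mm of where they were (all of step 3 and velocity of joint check_turn between -0.15 and 0.15 rad/s and distance of each of cup_white, cup_orange, cuvette_rack from where it was at the start of the episode below 0.025 m and angle between each of cup_white, cup_orange, cuvette_rack's own z axis and vertical below 0.3 rad); the arm keeps its last pose, push and grip.
It fails at once if a specimen cup or the cuvette rack is shoved or knocked over (distance of any of cup_white, cup_orange, cuvette_rack from where it was at the start of the episode above 0.03 m or angle between any of cup_white, cup_orange, cuvette_rack's own z axis and vertical above 0.5 rad).
It also fails if it takes over 45 s, if anything falls off the work surface, if the arm or the gripper's body presses on something with over 40 N, if the wrist force passes 120 N, or if a joint passes its speed limit or range.

ROBOT

A 7-joint arm with a two-finger parallel gripper is mounted at the origin on the work surface. World frame = base frame: x ahead of the robot, y to its left, z up, the work surface at z = 0. Lengths are in m, angles in rad, forces in N, time in s.
With the tool pointing down it reaches from about 0.425 to 0.875 m from the base axis. Payload 4.7 kg.
Tool frame: the origin (TCP) lies between the finger pads, 19 mm behind the fingertips; this is the grasp point; z points along the fingers, y is the line along which they close (so a half turn about z gives the same grasp; the last joint's range is limited). The gripper opens to 87 mm and grips with 3 to 60 N. Pads are 19 mm wide; open, the fingers measure 117 mm over their backs; the gripper's body (75 mm by 190 mm) begins 51 mm behind the grasp point.
Start: joints at [1.319, 0.321, -0.07, 1.45, 0.023, 1.371, -0.057], TCP at [0.171, -0.627, 0.241] pointing down, gripper open.
Joint ranges: [-2.86, 2.86], [-0.3, 2.09], [-1.38, 1.24], [0.06, 2.45], [-1.56, 4.7], [0.09, 2.05], [-2.69, 2.69]. Speed limits (rad/s): [2.57, 2.57, 3.14, 3.14, 3.14, 3.14, 3.14].

INTERFACE

Orientations are given as a rotation vector (axis times angle).
In Python, from bench import ctrl, viewer, sensors, job gives the robot as it stands (ctrl), with the cameras (viewer), the readings (sensors) and the job (job).
- The arm moves only by the tool move_tool, called after "Request:" as name(argument=value, ...), one argument or row to a line, values as JSON. Schema: {"type":"object","properties":{"moves":{"type":"array","items":{"type":"array","prefixItems":[{"type":"array","items":{"type":"number"},"minItems":3,"maxItems":3},{"type":"number"},{"type":"number"}],"minItems":3,"maxItems":3},"minItems":1,"maxItems":20},"clamp_n":{"type":"number"},"only":{"type":"string"},"quiet":{"type":"boolean"},"lines":{"type":"string"}},"required":["moves"],"additionalProperties":false}. moves is a list of rows, 1 to 20 of them, each written [[dx, dy, dz], turn, opening]: dx, dy, dz in m, then a turn about the tool's z in rad, then the opening from 0.0 (shut) to 1.0 (fully open); each row is the pose to reach, as a shift and turn from the pose commanded when the call began, along the tool's axes at that moment; what a row does not reach only later rows make up. A row lasts 1/10 s, in which the tool goes at most 0.05 m and 0.15 rad, less where a joint would pass 70% of its speed; a pose out of reach is approached as far as the arm can. The fingers move at their own pace and stop on an object; clamp_n is the grip in N (left out, the last holds). Time passes only in rows, so rows that do not move let the fingers close. The tool returns the time, the measured TCP pose, the force, the opening and the grip force at its end. only (a regular expression) keeps the lines of the reply that match it, lines (a string "A,B") keeps lines A to B, and quiet returns only ok. Input that does not fit is refused with a message, and nothing moves.
- sensors.get_state(): the state, without advancing time (a new reading comes with each control period).
- viewer.get_image(name): name is "scene" or "top"; returns the picture (480x640x3 uint8, red, green, blue); there is no depth.
- viewer.camera_model(name): a dict with "vertical_fov" (degrees; the focal length in pixels is half the picture's height over the tangent of half this angle, whatever the lens; pixels are square), "cx", "cy" (the principal point, pixels), "k1" (the pictures are not rectified: a ray, as slopes to the right and down, at radius r is drawn at 1 + k1 r^2 times it, then the intrinsics apply), "rvec" (rotation vector, rad) and "tvec" (3), from world to camera coordinates, as OpenCV has them. Camera axes: x right, y down, z forward; pixel columns grow to the right and rows downward; lengths in m; the calibration is good to about 2 mm. A picture is of the moment at which its call begins. camera_model takes no time and is no camera call.
- job.close_job(): hands the job in; it is judged then, once.
The state is a dict: "time": time; "joint_positions": joint angles; "qd": joint speeds; "joint_torque": joint torques, N m; "position": TCP position; "tool_rot": TCP orientation; "ft_force": force on the tool from outside, world axes, zero at the start; "torque": the same for the moment, N m; "grip_width": opening from 0.0 (shut) to 1.0 (fully open); "grip_force": force on a finger pad.
Only numpy, scipy, OpenCV 4.12 (cv2) and the standard library are available. Lean on these libraries where they do the work, as an engineer would, in place of code of your own. Each camera call takes 0.05 s, during which the arm holds its last target. There are 200 camera calls.

## Working session

There is one attempt and no reset: what is moved stays moved. The work goes in short steps, Python scripts to look and compute and a tool call to move; the robot and the scene stay as the last step left them, time stands still between calls to the robot, and variables do not carry over. Pictures are saved under pics/ and viewed, at most 10 in all, crops included, and the job is handed in when it is done.

```bash
ls; mkdir -p pics; python3 - <<'E'
from bench import ctrl, viewer, sensors, job
import cv2
for n in("scene","top"):
    cv2.imwrite(f"pics/{n}0.png",viewer.get_image(n)[:,:,::-1]); print(viewer.camera_model(n))
s=sensors.get_state(); print(s)
E
```

```text
bench.py
pics
{'vertical_fov': 48.31818684990875, 'cx': 321.6063608560432, 'cy': 234.21095077742106, 'k1': 0.04489832527743303, 'rvec': array([ 2.18256733,  1.29895998, -0.44769043]), 'tvec': array([-0.29205014, -0.31943975,  1.36713577])}
{'vertical_fov': 57.896482209337854, 'cx': 318.5123860589545, 'cy': 232.42593411040284, 'k1': -0.10926139020715468, 'rvec': array([ 2.17320856, -2.17736341,  0.11449727]), 'tvec': array([0.01830969, 0.57806118, 0.82941502])}
{'time': 0.1, 'joint_positions': array([ 1.31911148,  0.3217416 , -0.07008829,  1.45155249,  0.02259387,
        1.37080211, -0.05688403]), 'qd': array([-0.00143255, -0.00248771, -0.000809  , -0.00316517, -0.00094665,
        0.00058939,  0.00058987]), 'joint_torque': array([-1.14330489e-04, -4.92573488e+01, -4.05832725e-01, -3.13398671e+01,
       -6.42616977e-02,  3.94414819e-02,  5.44731927e-05]), 'position': array([ 0.17057014, -0.62673899,  0.24027586]), 'tool_rot': array([-3.11220989e+00, -4.16113961e-01,  4.91145716e-04]), 'ft_force': array([ 0.03330459,  1.08383912, -0.98488028]), 'torque': array([0.00901759, 0.00447399, 0.06579611]), 'grip_force': 0.0, 'grip_width': 0.999283980621846}
```

View pics/top0.png

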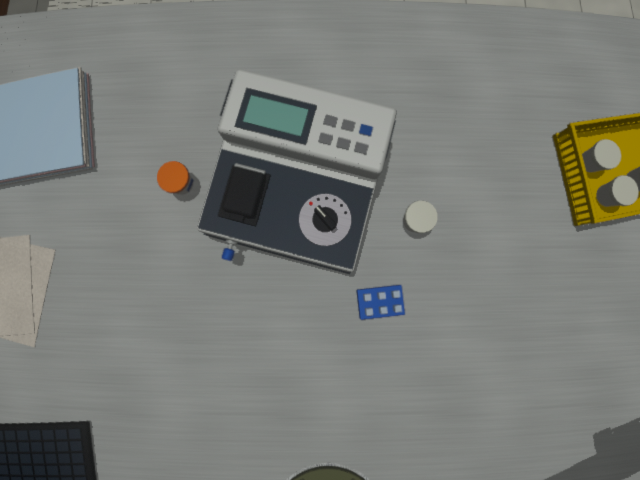

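View pics/scene0.png

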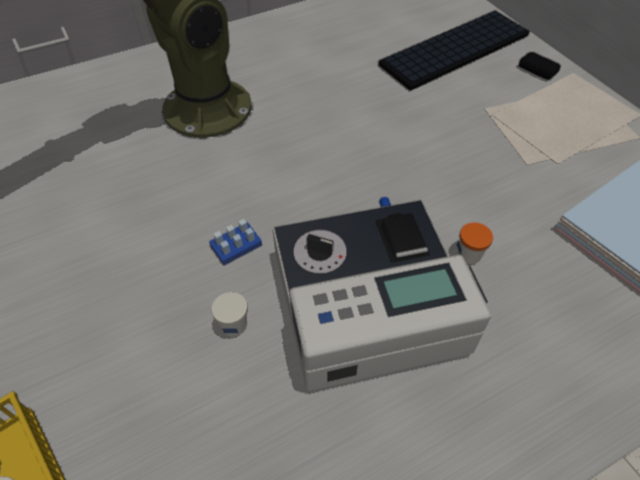

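The top view shows the photometer yawed about -14°, with the dial at about (325,219), the blue knob at (228,254) and the deck's front corners at (200,232) and (354,271). The scene view has the dial at (320,251) and the knob at (385,203). I'll fit the pose by least squares.

```bash
cat > h.py <<'E'
import numpy as np, cv2
from scipy.spatial.transform import Rotation as R
from bench import ctrl, viewer, sensors, job
def proj(n,P):
    m=viewer.camera_model(n); f=240/np.tan(np.radians(m["vertical_fov"]/2))
    K=np.array([[f,0,m["cx"]],[0,f,m["cy"]],[0,0,1.]])
    return cv2.projectPoints(np.float64(P).reshape(-1,1,3),m["rvec"],m["tvec"],K,np.array([m["k1"],0,0,0,0]))[0][:,0]
def world(p,P):
    c,s=np.cos(p[2]),np.sin(p[2]); P=np.atleast_2d(P).astype(float)
    return np.c_[p[0]+c*P[:,0]-s*P[:,1],p[1]+s*P[:,0]+c*P[:,1],P[:,2]]
E
python3 - <<'E'
from h import *
from scipy.optimize import least_squares
t=cv2.imread("pics/top0.png"); s=cv2.imread("pics/scene0.png")
def blob(im,box,f):
    x0,y0,x1,y1=box; c=im[y0:y1,x0:x1].astype(int); m=f(c[...,0],c[...,1],c[...,2]).astype(np.uint8)
    n,l,st,ce=cv2.connectedComponentsWithStats(m); k=1+np.argmax(st[1:,4]); return (l==k),ce[k]+[x0,y0],st[k,4]
def dial(im,box):
    m,_,a=blob(im,box,lambda b,g,r:(r>110)&(abs(r-b)<40)); p=np.argwhere(m)[:,::-1].astype(np.float32)
    h=cv2.convexHull(p); e=cv2.fitEllipse(h); return np.array(e[0])+box[:2],e[1:]
dt=dial(t,(295,190,357,250)); ds=dial(s,(290,225,352,277)); print(dt,ds)
blue=lambda b,g,r:(b>r+50)&(b>g+35)
kt=blob(t,(215,238,245,266),blue)[1:]; ks=blob(s,(375,192,395,210),blue)[1:]; print(kt,ks)
red=lambda b,g,r:(r>g+50)
rt=blob(t,(300,195,320,212),red)[1:]; print(rt)
D=[-.085,-.075,.098]; C=[[-.165,.15,.095],[-.165,-.15,.095]]; Kn=[-.192,.085,.066]
def res(p):
    return np.r_[(proj("top",world(p,[D,*C,Kn]))-[dt[0],[200,232],[354,271],kt[0]]).ravel()*np.repeat([2,.7,.7,1],2),
     (proj("scene",world(p,[D]))-ds[0]).ravel()*2]
r=least_squares(res,[.6,.05,-.25],loss="soft_l1"); p=r.x; print(p,r.fun.round(2)); np.save("p.npy",p)
a=np.radians(56.25)
print("grip",world(p,[Kn,[-.085,-.075,.123]]))
for n,im in(("top",t),("scene",s)):
    P=[D,*C,Kn,[.135,.15,.15],[.135,-.15,.15],[.01,.15,.15],[.01,-.15,.15],[-.085+.04*np.cos(a),-.075+.04*np.sin(a),.098]]
    for q in proj(n,world(p,P)): cv2.circle(im,tuple((q*16).round().astype(int)),16,(0,255,0),-1,shift=4)
o=np.hstack([cv2.resize(t[60:285,190:440],(450,405)),cv2.resize(s[180:400,260:500],(350,321),)[:405] if 0 else cv2.copyMakeBorder(cv2.resize(s[190:390,265:495],(350,304)),0,101,0,0,0)])
cv2.imwrite("pics/fit.png",o)
# bystanders (approx)
for nm,px,z in(("orange",(174,177),.065),("white",(421,218),.065),("rack",(381,302),.045)):
    q=least_squares(lambda v:(proj("top",[v[0],v[1],z])[0]-px),[.6,0]).x; print(nm,q.round(3))
E
```

```text
(array([324.68153   , 219.29741478]), ((51.39287567138672, 51.80780792236328), 90.0214614868164)) (array([319.6370697 , 251.21585846]), ((42.01702880859375, 51.844146728515625), 88.78080749511719))
(array([227.20792079, 253.89108911]), np.int32(101)) (array([384.36619718, 201.23943662]), np.int32(71))
(array([310.58333333, 202.75      ]), np.int32(12))
[ 0.6964365   0.05732111 -0.25667255] [ 0.14  0.09 -3.5  -0.85 -0.16  1.    0.79  0.89  0.26  0.5 ]
grip [[0.53230481 0.18827831 0.066     ]
 [0.59518134 0.00635651 0.123     ]]
orange [0.683 0.297]
white [ 0.602 -0.179]
rack [ 0.442 -0.102]
```

View pics/fit.png

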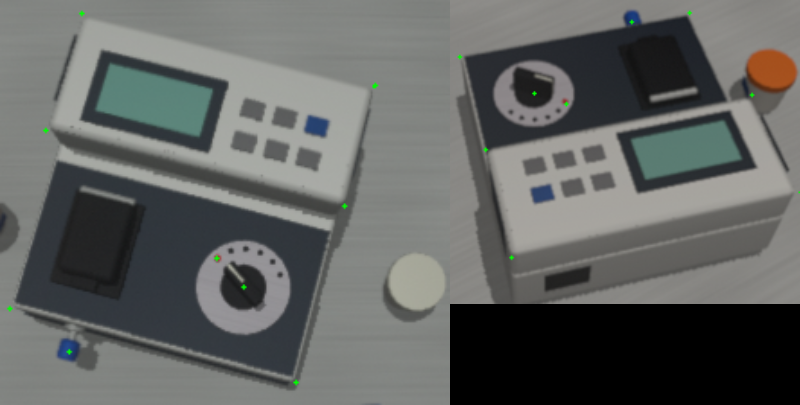

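The fit agrees to about 1 px at the dial, the knob and the red dot. The photometer is at (0.696, 0.057) with yaw -0.257. Next I'll work out the approach shifts.

```bash
cat >> h.py <<'E'
def go(x,y,z,head):
    "tool-axis shift and turn from the present pose to a tool-down pose with tool x at heading head"
    s=sensors.get_state(); A=R.from_rotvec(s["tool_rot"]); h=A.apply([1,0,0]); h=np.arctan2(h[1],h[0])
    print("t",s["time"],"shift",A.inv().apply(np.array([x,y,z])-s["position"]).round(4),"turn",round((h-head+np.pi)%(2*np.pi)-np.pi,3),"q7",s["joint_positions"][6].round(2))
E
python3 - <<'E'
from h import *
p=np.load("p.npy"); go(.43,-.35,.24,-.257); go(.52,0,.22,-.257)
k=world(p,[-.193,.085,.066])[0]; print(k); go(k[0],k[1],.2,p[2])
E
```

Request:
move_tool(
  moves=[
    [[0.323, -0.199, 0], 0.2, 0.6],
    [[0.323, -0.199, 0], 0.2, 0.6],
    [[0.323, -0.199, 0], 0.2, 0.6],
    [[0.323, -0.199, 0], 0.2, 0.6],
    [[0.323, -0.199, 0], 0.2, 0.6],
    [[0.323, -0.199, 0], 0.2, 0.6],
    [[0.323, -0.199, 0], 0.2, 0.6],
    [[0.323, -0.199, 0], 0.2, 0.6],
    [[0.502, -0.513, 0.02], 0.523, 0.6],
    [[0.502, -0.513, 0.02], 0.523, 0.6],
    [[0.502, -0.513, 0.02], 0.523, 0.6],
    [[0.502, -0.513, 0.02], 0.523, 0.6],
    [[0.502, -0.513, 0.02], 0.523, 0.6],
    [[0.502, -0.513, 0.02], 0.523, 0.6],
    [[0.502, -0.513, 0.02], 0.523, 0.6],
    [[0.502, -0.513, 0.02], 0.523, 0.6],
    [[0.562, -0.692, 0.04], 0.523, 0.6],
    [[0.562, -0.692, 0.04], 0.523, 0.6],
    [[0.562, -0.692, 0.04], 0.523, 0.6],
    [[0.562, -0.692, 0.04], 0.523, 0.6],
  ],
  clamp_n=20,
)

```text
time: 2.1
position: [0.5304, 0.1912, 0.2008]
tool_rot: [-3.115, 0.4, 0.001]
ft_force: [1.0, 0.1, 0.1]
grip_width: 0.599
grip_force: 0.0
```

```bash
python3 -c "
from h import *
go(.5313,.1885,.2,-.2567);go(.5313,.1885,.066,-.2567)"
```

```text
t 2.1 shift [0.0016 0.0024 0.0008] turn 0.001 q7 -2.34
t 2.1 shift [0.0017 0.0025 0.1348] turn 0.001 q7 -2.34
```

Request:
move_tool(
  moves=[
    [[0, 0, 0.04], 0, 0.6],
    [[0, 0, 0.08], 0, 0.6],
    [[0, 0, 0.11], 0, 0.6],
    [[0, 0, 0.134], 0, 0.6],
    [[0, 0, 0.134], 0, 0.6],
    [[0, 0, 0.134], 0, 0.6],
  ],
)

```text
time: 2.7
position: [0.5311, 0.1882, 0.0673]
tool_rot: [3.116, -0.403, -0.001]
ft_force: [0.4, -0.0, -0.0]
grip_width: 0.601
grip_force: 0.0
```

```bash
python3 - <<'E'
from h import *
go(.5313,.1885,.066,-.2567)
t=viewer.get_image("top")[:,:,::-1]; s=viewer.get_image("scene")[:,:,::-1]
cv2.imwrite("pics/a.png",np.hstack([cv2.resize(t[200:300,180:280],(400,400),interpolation=2),cv2.resize(s[150:250,335:435],(400,400),interpolation=2)]))
E
```

```text
t 2.7 shift [ 0.0002 -0.0004  0.0013] turn -0.0 q7 -2.43
```

View pics/a.png

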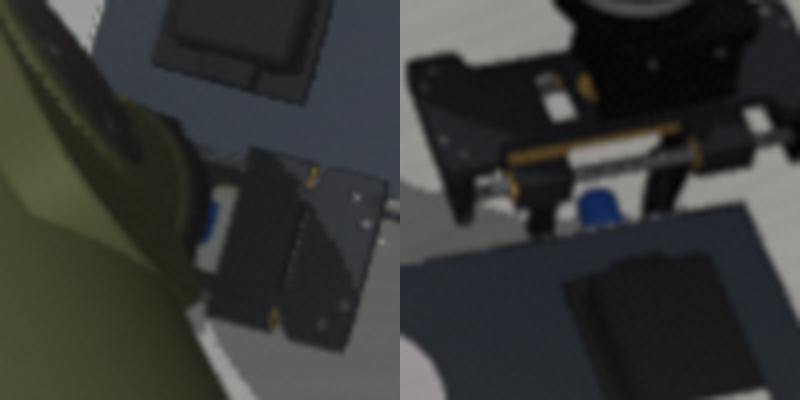

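The scene crop shows the blue knob between the two fingers. I'll grip it and pull.

Request:
move_tool(
  moves=[
    [[0, 0, 0.001], 0, 0.05],
    [[0, 0, 0.001], 0, 0.05],
    [[0, 0, 0.001], 0, 0.05],
    [[0, 0, 0.001], 0, 0.05],
    [[0, 0, 0.001], 0, 0.05],
    [[-0.004, 0, 0.001], 0, 0.05],
    [[-0.008, 0, 0.001], 0, 0.05],
    [[-0.014, 0, 0.001], 0, 0.05],
    [[-0.02, 0, 0.001], 0, 0.05],
    [[-0.025, 0, 0.001], 0, 0.05],
    [[-0.028, 0, 0.001], 0, 0.05],
    [[-0.03, 0, 0.001], 0, 0.05],
    [[-0.03, 0, 0.001], 0, 0.05],
    [[-0.03, 0, 0.001], 0, 0.05],
  ],
  clamp_n=25,
)

```text
time: 4.2
position: [0.5042, 0.1959, 0.0665]
tool_rot: [-3.114, 0.403, -0.007]
ft_force: [8.4, 2.0, -6.4]
grip_width: 0.243
grip_force: 25.0
```

```bash
python3 - <<'E'
from h import *
go(.5313,.1885,.066,-.2567)
s=viewer.get_image("scene")[:,:,::-1]
cv2.imwrite("pics/b.png",cv2.resize(s[150:250,335:435],(400,400),interpolation=2))
E
```

```text
t 4.2 shift [0.0281 0.0003 0.0006] turn -0.001 q7 -2.45
```

View pics/b.png

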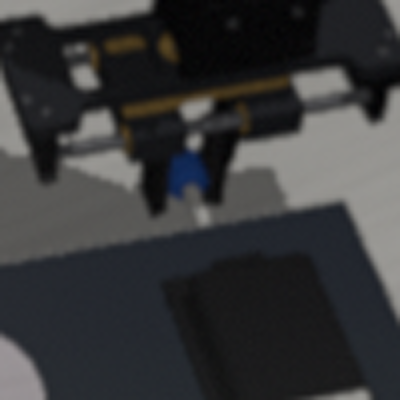

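The knob is out with its rod showing. It travelled 28 mm and pulls 8.6 N against the stop. Now I'll push it home.

Request:
move_tool(
  moves=[
    [[0.004, 0, 0], 0, 0.05],
    [[0.008, 0, 0], 0, 0.05],
    [[0.014, 0, 0], 0, 0.05],
    [[0.02, 0, 0], 0, 0.05],
    [[0.026, 0, 0], 0, 0.05],
    [[0.029, 0, 0], 0, 0.05],
    [[0.031, 0, 0], 0, 0.05],
    [[0.032, 0, 0], 0, 0.05],
    [[0.033, 0, 0], 0, 0.05],
    [[0.033, 0, 0], 0, 0.05],
    [[0.033, 0, 0], 0, 0.05],
  ],
)

```text
time: 5.35
position: [0.5316, 0.1885, 0.0663]
tool_rot: [3.115, -0.401, -0.008]
ft_force: [-8.5, 4.2, 9.1]
grip_width: 0.239
grip_force: 25.0
```

```bash
python3 - <<'E'
from h import *
go(.5313,.1885,.066,-.2567)
s=viewer.get_image("scene")[:,:,::-1]
cv2.imwrite("pics/c.png",cv2.resize(s[150:250,335:435],(400,400),interpolation=2))
E
```

```text
t 5.35 shift [-0.0003  0.0001  0.0003] turn 0.001 q7 -2.43
```

View pics/c.png

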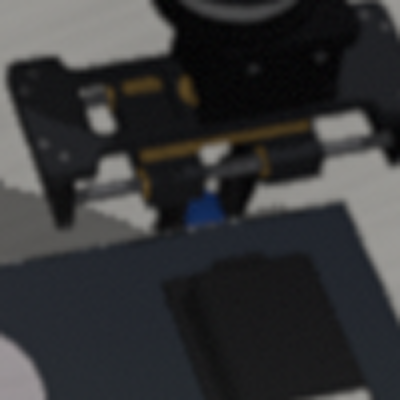

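The knob is back against the bush, pushing 9.5 N at the stop. I'll release and rise.

Request:
move_tool(
  moves=[
    [[0.033, 0, 0], 0, 0.6],
    [[0.003, 0, 0], 0, 0.6],
    [[0.001, 0, 0], 0, 0.6],
    [[0, 0, 0], 0, 0.6],
    [[0, 0, -0.03], 0, 0.6],
    [[0, 0, -0.08], 0, 0.6],
    [[0, 0, -0.125], 0, 0.6],
    [[0, 0, -0.125], 0, 0.6],
    [[0, 0, -0.125], 0, 0.6],
  ],
)

```text
time: 6.3
position: [0.5361, 0.186, 0.1927]
tool_rot: [3.115, -0.407, 0.007]
ft_force: [0.4, -0.5, -0.9]
grip_width: 0.598
grip_force: 0.0
```

```bash
python3 - <<'E'
from h import *
p=np.load("p.npy"); k=world(p,[-.085,-.075,.123])[0]; print(k)
go(*k[:2],.2,p[2]+.9817)
s=viewer.get_image("scene")[:,:,::-1]
cv2.imwrite("pics/d.png",cv2.resize(s[170:290,275:435],(800,600),interpolation=2))
E
```

```text
[0.59518134 0.00635651 0.123     ]
t 6.3 shift [ 0.1033  0.1584 -0.0068] turn -0.985 q7 -2.35
```

View pics/d.png

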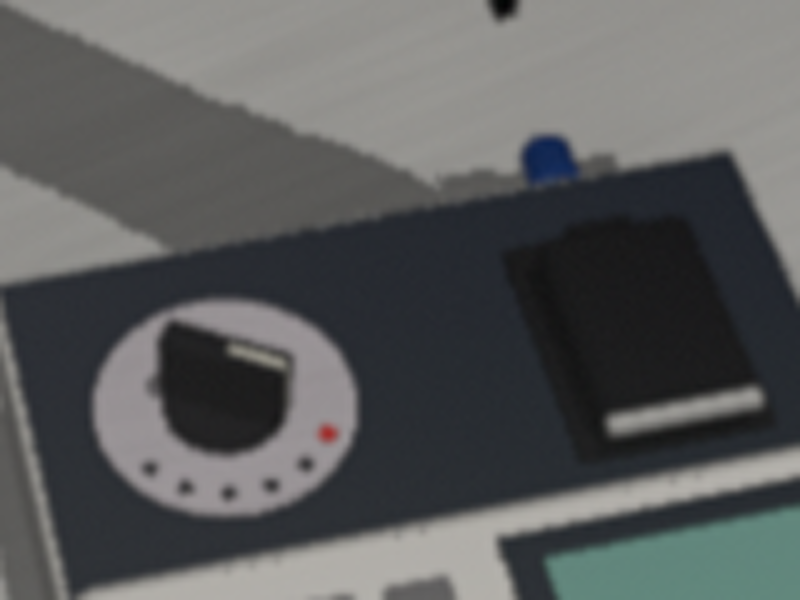

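The blue knob sits home, as it did at the start, and the dial is undisturbed with its pointer at the red dot. Moving over the check knob.

Request:
move_tool(
  moves=[
    [[0.05, 0.08, -0.007], -0.5, 0.6],
    [[0.05, 0.08, -0.007], -0.5, 0.6],
    [[0.05, 0.08, -0.007], -0.5, 0.6],
    [[0.103, 0.158, -0.007], -0.985, 0.6],
    [[0.103, 0.158, -0.007], -0.985, 0.6],
    [[0.103, 0.158, -0.007], -0.985, 0.6],
    [[0.103, 0.158, -0.007], -0.985, 0.6],
    [[0.103, 0.158, -0.007], -0.985, 0.6],
    [[0.103, 0.158, -0.007], -0.985, 0.6],
  ],
)

```text
time: 7.25
position: [0.5929, 0.0079, 0.1968]
tool_rot: [-2.937, -1.114, 0.003]
ft_force: [-0.9, 0.3, -1.1]
grip_width: 0.601
grip_force: 0.0
```

```bash
python3 -c "
from h import *
go(.5952,.0064,.123,.725)"
```

```text
t 7.25 shift [0.0008 0.0027 0.0738] turn -0.0 q7 -1.07
```

Request:
move_tool(
  moves=[
    [[0.001, 0.002, 0.03], 0, 0.6],
    [[0.001, 0.002, 0.055], 0, 0.6],
    [[0.001, 0.002, 0.068], 0, 0.6],
    [[0.001, 0.002, 0.07], 0, 0.6],
    [[0.001, 0.002, 0.07], 0, 0.6],
    [[0.001, 0.002, 0.07], 0, 0.6],
  ],
)

```text
time: 7.85
position: [0.5965, 0.0078, 0.1295]
tool_rot: [2.935, 1.118, 0.003]
ft_force: [0.4, 0.2, 0.2]
grip_width: 0.598
grip_force: 0.0
```

```bash
python3 - <<'E'
from h import *
go(.5952,.0064,.123,.725)
t=viewer.get_image("top")[:,:,::-1]; s=viewer.get_image("scene")[:,:,::-1]
cv2.imwrite("pics/e.png",np.hstack([cv2.resize(t[170:270,275:375],(400,400),interpolation=2),cv2.resize(s[190:290,270:370],(400,400),interpolation=2)]))
E
```

```text
t 7.85 shift [-0.0019  0.0002  0.0065] turn 0.003 q7 -1.11
```

View pics/e.png

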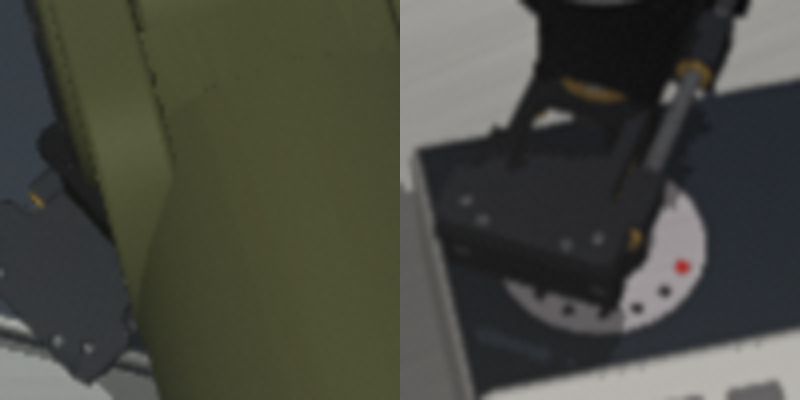

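The gripper hides the knob in both views, but it is centred on the dial. I'll lower the last 5 mm and grip.

Request:
move_tool(
  moves=[
    [[-0.002, 0, 0.005], 0, 0.6],
    [[-0.002, 0, 0.005], 0, 0.6],
    [[-0.002, 0, 0.005], 0, 0.05],
    [[-0.002, 0, 0.005], 0, 0.05],
    [[-0.002, 0, 0.005], 0, 0.05],
    [[-0.002, 0, 0.005], 0, 0.05],
    [[-0.002, 0, 0.005], 0, 0.05],
    [[-0.002, 0, 0.005], 0, 0.05],
  ],
  clamp_n=50,
)

```text
time: 8.75
position: [0.5943, 0.006, 0.1233]
tool_rot: [2.936, 1.118, 0.0]
ft_force: [0.9, -0.8, -2.0]
grip_width: 0.148
grip_force: 50.1
```

```bash
python3 -c "
from h import *
go(.5952,.0064,.123,.725);s=sensors.get_state();print(s['torque'],s['ft_force'])"
```

```text
t 8.75 shift [0.0009 0.0004 0.0003] turn 0.003 q7 -1.11
[-0.09558084 -0.11022197 -0.15669622] [ 0.92719937 -0.83627772 -2.02524382]
```

The opening is 12.9 mm, so the bar is gripped, and side forces are small. Now I'll turn clockwise.

Request:
move_tool(
  moves=[
    [[-0, 0, 0], 0.1, 0.05],
    [[0, 0, 0], 0.2, 0.05],
    [[0, 0, 0], 0.3, 0.05],
    [[0, 0, 0], 0.4, 0.05],
    [[0, 0, 0], 0.5, 0.05],
    [[0, 0, 0], 0.6, 0.05],
    [[0, 0, 0], 0.7, 0.05],
    [[0, 0, 0], 0.8, 0.05],
    [[0, 0, 0], 0.9, 0.05],
    [[0, 0, 0], 1.0, 0.05],
    [[0, 0, 0], 1.08, 0.05],
    [[0, 0, 0], 1.13, 0.05],
    [[0, 0, 0], 1.16, 0.05],
    [[0, 0, 0], 1.178, 0.05],
    [[0, 0, 0], 1.178, 0.05],
    [[0, 0, 0], 1.178, 0.05],
  ],
)

```text
time: 10.35
position: [0.5942, 0.0062, 0.1232]
tool_rot: [3.062, -0.7, 0.0]
ft_force: [0.6, -0.6, -0.4]
grip_width: 0.143
grip_force: 50.0
```

```bash
python3 -c "
from h import *
go(.5952,.0064,.123,.725-1.178);s=sensors.get_state();print(s['torque'],s['ft_force'])"
```

```text
t 10.35 shift [ 0.0008 -0.0006  0.0002] turn 0.003 q7 -2.22
[-0.01151393 -0.11128573  0.10101527] [ 0.63684906 -0.58990225 -0.36279512]
```

The torque is 0.10 N m at 1.175 rad, which puts it right around the notch. I'll probe a little further and look.

Request:
move_tool(
  moves=[
    [[0, 0, 0], 0.02, 0.05],
    [[0, 0, 0], 0.02, 0.05],
    [[0, 0, 0], 0.02, 0.05],
    [[0, 0, 0], 0.02, 0.05],
    [[0, 0, 0], 0.02, 0.05],
  ],
)

```text
time: 10.85
position: [0.5942, 0.0062, 0.1232]
tool_rot: [3.055, -0.732, 0.0]
ft_force: [0.9, -0.9, -0.9]
grip_width: 0.14
grip_force: 50.0
```

```bash
python3 - <<'E'
from h import *
go(.5952,.0064,.123,.725-1.178);s=sensors.get_state();print(s['torque'],s['ft_force'],s['qd'].round(3))
t=viewer.get_image("top")[:,:,::-1]; s=viewer.get_image("scene")[:,:,::-1]
cv2.imwrite("pics/f.png",np.hstack([cv2.resize(t[140:290,275:425],(400,400),interpolation=2),cv2.resize(s[190:290,270:370],(400,400),interpolation=2)]))
E
```

```text
t 10.85 shift [ 0.0008 -0.0007  0.0002] turn -0.017 q7 -2.24
[-0.0610035  -0.28317737  0.19212794] [ 0.93140842 -0.90759431 -0.94752376] [ 0.001  0.002  0.    -0.     0.001  0.    -0.   ]
```

View pics/f.png

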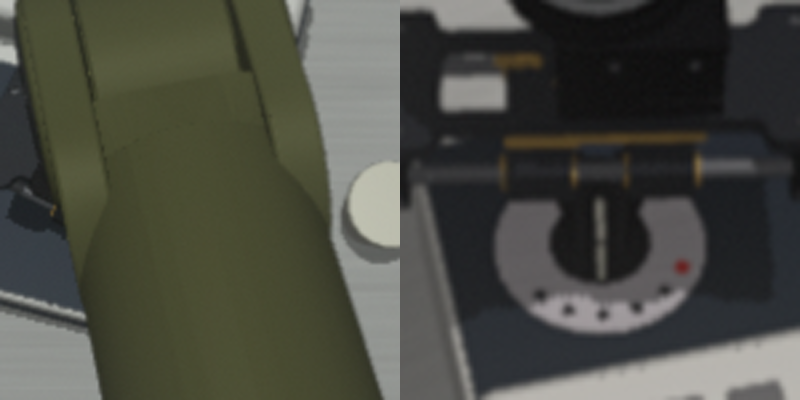

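The pointer line (about x=601 in the crop) points straight at the third black dot past the red one, (602,314). The torque rose to 0.19 N m, which means the knob is just past the notch. It's held at 50 N and is still, so I'm handing in.

```bash
python3 -c "
from bench import ctrl, viewer, sensors, job
print(job.close_job())"
```

```text
the job is handed in; nothing more can be done
None
```

I pulled the shutter knob out the full 28 mm and pushed it home, then turned the check knob to its third stop, where it is still held at 50 N; I handed the job in at about 11 s, never touched the cups or rack, and got no pass/fail result back.

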